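Reset the air regulator under its splash hood

TASK

Swing the clear splash hood of the air unit up and over until it rests on its stop, and leave it open. Slacken the brass lock ring by its lever (counter-clockwise, some 45 degrees), turn the T-handle clockwise until the gauge's black needle lies under the broad end of the red set hand, then swing the lever back until the lock ring is hard tight again, with the needle still under it. Never force the T-handle while the ring is tight, and leave the glasses and everything else on the bench where they are.

Things in the scene. Friction and masses are not known exactly. Their poses are not given: they have to be found in the camera images.
- air_unit: Compressed-air unit bolted to the bench: green steel box 320 (x) by 272 (y) by 50 mm high, its flat top (deck) at z 50. Origin: centre of its underside; x away from the robot at yaw 0, y to its left edge, z up. 'Unit' coordinates below are in this frame, in mm. Regulator axis (lock ring, T-handle) at x 15, y -50; gauge, 100 mm round, face up, rim at z 75, centred at x 50, y 73. Pipes behind, to x 214, z 40.
- hood (a joint): Angle of the clear splash hood (aluminium edges, 292 by 258 by 100 mm deep, open below, 0.5 to 0.75 kg) over regulator and gauge: 0 = shut on the deck, 1.75 = open on its stop. Hinged along the unit's left edge; the right edge swings up and over to the left. Let go below about 1.1 it falls shut; beyond, it sinks open by itself, slowly (damped).
- hood_handle (a point): Centre of the bar of the hood's black handle: round bar 12 mm thick, 120 mm long, along unit x, its centre 38 mm above the hood's top, near the right edge. Hood shut: unit x 0, y -98, z 190. It swings with the hood about the hinge line at radius 267 mm.
- hood_hinge (a point): Point half-way along the hood's hinge line (which runs along unit x): unit x 0, y 130, z 52.
- lock_ring (a joint): Angle of the brass lock ring (60 mm across, unit z 66 to 84, on the regulator's axis): 0 = hard tight; grows as it is slackened, counter-clockwise from above, to 1.25. From 0.3 down to 0 it clamps the T-handle's screw ever harder; above 0.3 the screw is free. Stays where left; takes 2 to 4 N at the lever's ball.
- lever_ball (a point): Centre of the red ball (24 mm) at the end of the lock ring's steel lever (round, 12 mm thick), 118 mm from the regulator's axis. The lever slopes up outwards, from z 76 at the ring to z 101 at the ball. At ring angle 0 it points at 170 degrees from unit x (towards the robot); it turns with the ring.
- tee (a joint): Angle of the T-handle of the adjusting screw: grows clockwise seen from above (more pressure), 0 to 2.9. Free (ring above 0.3), it takes about 3 N at the end of its bar and stays where left; clamped, it must not be forced.
- tee_centre (a point): Middle of the T-handle's bar, on the regulator's vertical axis: unit x 15, y -50, z 125. The bar is level, round, 12 mm thick, 142 mm long overall, with an 18 mm black ball at each end.
- tee_end (a point): Centre of one of the two end balls of the T-handle's bar, 62 mm from the axis, z 125; the other is opposite. At T-handle angle 0 it lies at -45 degrees from unit x (far right); it turns clockwise with the handle.
- needle_tip (a point): Tip of the gauge's black needle, 38 mm from the gauge's centre, unit z 73. The needle turns with the T-handle, the same way and by the same angle.
- set_tip (a point): Tip of the gauge's red set hand (thin, with a broad red end 14 by 14 mm), 38 mm from the gauge's centre, 3 mm above the needle. It marks the pressure wanted and stays put; at the start it lies 0.7 to 1.9 rad clockwise of the needle.
- blue_tumbler_mid (a point): The blue cut-glass tumbler standing to the right of the unit, 82 mm across its rim, 92 mm high; the point is its centre, half-way up. Leave alone.
- ruby_tumbler_mid (a point): The red cut-glass tumbler standing to the right of the unit, 82 mm across its rim, 92 mm high; the point is its centre, half-way up. Leave alone.
- amber_tumbler_mid (a point): The amber cut-glass tumbler standing to the right of the unit, 82 mm across its rim, 92 mm high; the point is its centre, half-way up. Leave alone.
- diamond_wheel_mid (a point): Steel cutting wheel lying flat on the left, 130 mm across, 22 mm thick; its centre. Leave alone.
- cork_wheel_mid (a point): Cork polishing wheel lying flat on the left, 110 mm across, 40 mm high; its centre. Leave alone.
- brush: Bench brush, 190 mm long, lying on the left behind the two wheels (seen from the unit), origin at its middle. Leave alone.
- stock_box: Cardboard box, 130 by 100 by 80 mm, on the right near the robot; origin at the centre of its underside. Leave alone.

How it is judged:
On the way, in this order (a step that is already met when the one before it is completed fails the run):
1. the hood is up and rests on its stop (value of joint hood above 1.65 rad), for 0.3 s.
2. the lock ring is slackened, hood open (value of joint hood above 1.65 rad and value of joint lock_ring above 0.5 rad), for 0.2 s.
3. the needle lies under the red set hand while the ring is slack (distance between needle_tip and set_tip below 0.008 m and value of joint lock_ring above 0.35 rad), for 0.3 s.
4. the lock ring is tight again with the needle under the set hand (distance between needle_tip and set_tip below 0.008 m and value of joint lock_ring below 0.1 rad), for 0.3 s.
At the end, for the whole second after the job is handed in: The hood rests open on its stop (above 1.65 rad), the lock ring is tight (below 0.10 rad), the needle's tip is within 8 mm of the set hand's tip, and nothing moves any more (all of step 4 and value of joint hood above 1.65 rad and velocity of joint lock_ring between -0.05 and 0.05 rad/s and velocity of joint tee between -0.05 and 0.05 rad/s and velocity of joint hood between -0.05 and 0.05 rad/s); the robot touches nothing.
It fails at once if the T-handle is forced while the lock ring is tight (value of joint lock_ring below 0.2 rad and (velocity of joint tee above 0.4 rad/s or velocity of joint tee below -0.4 rad/s)).
It fails at once if a glass is pushed or knocked over (moved more than 15 mm) (distance of any of blue_tumbler_mid, ruby_tumbler_mid, amber_tumbler_mid from where it was at the start of the episode above 0.015 m).
It fails at once if another thing on the bench is moved by more than 30 mm (distance of any of brush, stock_box, diamond_wheel_mid, cork_wheel_mid from where it was at the start of the episode above 0.03 m).
It also fails if it takes over 67 s, if anything falls off the work surface, if the arm or the gripper's body presses on something with over 40 N, if the wrist force passes 120 N, or if a joint passes its speed limit or range.

ROBOT

A 7-joint arm with a two-finger parallel gripper is mounted at the origin on the work surface. World frame = base frame: x ahead of the robot, y to its left, z up, the work surface at z = 0. Lengths are in m, angles in rad, forces in N, time in s.
With the tool pointing down it reaches from about 0.4 to 0.85 m from the base axis. Payload 10.4 kg.
Tool frame: the origin (TCP) lies where the fingers leave the gripper's body, on its centre line; the fingertips stand 73 mm ahead of it and the grasp point (between the pads) lies 54 mm ahead of it; z points along the fingers, y is the line along which they close (so a half turn about z gives the same grasp; the last joint's range is limited). The gripper opens to 85 mm and grips with 20 to 120 N. Pads are 22 mm wide; open, the fingers measure 114 mm over their backs; the gripper's body (76 mm by 85 mm) begins 54 mm behind the grasp point. The pads swing forward as they close: fully open they stand 13 mm farther back than shut.
Start: joints at [-1.165, 0.332, -0.065, 1.46, 0.022, 1.35, -0.088], TCP at [0.26, 0.568, 0.304] pointing down, gripper open.
Joint ranges: [-2.6, 2.6], [-0.5, 2.12], [-1.47, 1.34], [0.16, 2.42], [-1.27, 4.41], [0.06, 2.06], [-2.6, 2.6]. Speed limits (rad/s): [2.22, 2.22, 2.79, 2.79, 3.14, 3.14, 3.14].

INTERFACE

Orientations are given as a unit quaternion [x, y, z, w].
In Python, from workcell import manip, camera gives the robot as it stands. The module is installed in compiled form; this text tells all that it offers.
- The arm moves only by the shell command python3 -m creep 'ROWS' [OPENING] [FORCE]. ROWS is JSON, a list of rows, each a list of 2 entries, a list of its own where there are three numbers: the shift along the tool's x, y, z in mm, then the turn about the tool's z in rad. In form: [[[tx, ty, tz], twist], ...]. A call has 1 to 5 rows; each row is the pose to reach, as a shift and turn from the pose commanded when the call began, along the tool's axes at that moment; what a row does not reach only later rows make up. A row lasts 1/12 s, in which the tool goes at most 41.7 mm and 7.16 degrees, less where a joint would pass 70% of its speed; a pose out of reach is approached as far as the arm can. A call with a gripper value outside its range is refused whole. OPENING is the opening, from 0 (shut) to 1 (fully open), set as the call begins (- or left out, the last holds). The fingers move at their own pace and stop on an object; FORCE is the grip in N (left out, the last holds). Time passes only in rows, so rows that repeat a pose let the fingers close. It gives the time, the measured TCP pose, the force, the opening and the grip force at its end, in the units of the state.
- manip.get_obs(): the state, without advancing time (a new reading comes with each control period).
- camera(name): name is "scene" or "top" or "wrist"; returns a dict with "pixels" (384x512x3 uint8, red, green, blue), "z_map" (384x512 float32, m along the optical axis (not along the pixel's ray), 0 where there is no reading), "fx", "fy", "cx", "cy" (pixels), "extrinsics" (4x4, takes a point from world to camera coordinates). Camera axes: x right, y down, z forward; pixel columns grow to the right and rows downward; lengths in m; the calibration is good to about 2 mm. The wrist camera is an equidistant fisheye: a pixel r from the principal point sees the ray r / f radians off the axis. A picture is of the moment at which its call begins.
- manip.hand_in(): hands the job in; it is judged then, once.
The state is a dict: "clock": time; "joint_pos": joint angles; "joint_velocities": joint speeds; "tau": joint torques, N m; "position": TCP position; "ee_rot": TCP orientation; "ft_force": force on the tool from outside, world axes, zero at the start; "torque": the same for the moment, N m; "grip_width": opening from 0.0 (shut) to 1.0 (fully open); "grasp_force": force on a finger pad.
Only numpy, scipy, OpenCV 4.12 (cv2) and the standard library are available. Lean on these libraries where they do the work, as an engineer would, in place of code of your own. Each camera call takes 0.05 s, during which the arm holds its last target. There are 200 camera calls.

## Working session

There is one attempt and no reset: what is moved stays moved. The work goes in short steps, Python scripts to look and compute and a shell command to move; the robot and the scene stay as the last step left them, time stands still between calls to the robot, and variables do not carry over. Pictures are saved under pics/ and viewed, at most 10 in all, crops included, and the job is handed in when it is done.

```bash
mkdir -p pics
python3 - <<'E'
from workcell import manip, camera
import cv2,numpy as np
o=manip.get_obs(); print({k:np.round(v,3).tolist() for k,v in o.items()})
for n in("scene","top"):
    c=camera(n); np.savez(f"{n}0.npz",**c); cv2.imwrite(f"pics/{n}0.png",c["pixels"][:,:,::-1])
    print(n,c["fx"],c["cx"],c["cy"],np.round(c["extrinsics"],3).tolist())
E
```

```text
{'clock': 0.0, 'joint_pos': [-1.165, 0.333, -0.065, 1.461, 0.022, 1.35, -0.088], 'joint_velocities': [0.001, -0.001, -0.0, 0.001, 0.001, 0.001, -0.001], 'tau': [0.001, -62.544, 0.05, -39.161, 0.016, 0.01, 0.0], 'position': [0.26, 0.568, 0.303], 'ee_rot': [0.213, 0.977, -0.001, -0.0], 'ft_force': [0.32, 1.289, 0.162], 'torque': [0.027, -0.011, -0.049], 'grasp_force': 0.0, 'grip_width': 1.002}
scene 362.93402121225705 265.2298204861987 194.88158120149458 [[0.412, 0.911, 0.009, -0.279], [0.68, -0.301, -0.669, -0.258], [-0.606, 0.282, -0.744, 1.728], [0.0, 0.0, 0.0, 1.0]]
top 400.09112396678916 247.51180127329604 191.07276239307672 [[-0.014, -1.0, 0.009, 0.072], [-0.998, 0.014, -0.069, 0.525], [0.069, -0.01, -0.998, 1.581], [0.0, 0.0, 0.0, 1.0]]
```

View pics/top0.png

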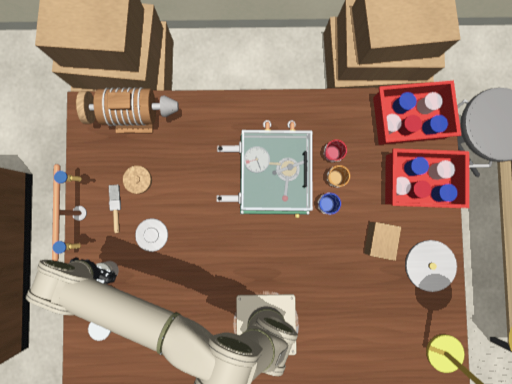

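View pics/scene0.png

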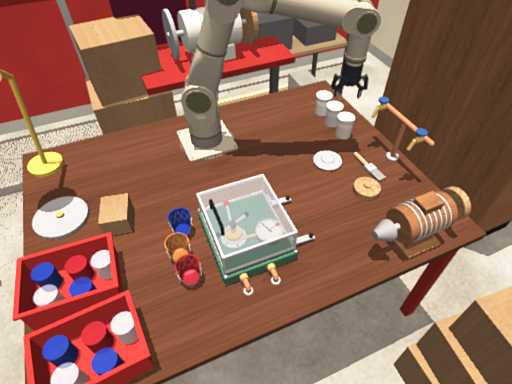

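```bash
cat > h.py <<'E'
from workcell import manip, camera
import cv2,numpy as np
from scipy.spatial.transform import Rotation as R
def cloud(c):
    v,u=np.mgrid[:384,:512]; z=c["z_map"]
    P=np.stack([(u-c["cx"])/c["fx"]*z,(v-c["cy"])/c["fy"]*z,z],-1)
    E=np.asarray(c["extrinsics"]); return (P-E[:3,3])@E[:3,:3]
def ray(c,u,v,h):
    E=np.asarray(c["extrinsics"]); o=-E[:3,:3].T@E[:3,3]
    d=E[:3,:3].T@np.array([(u-c["cx"])/c["fx"],(v-c["cy"])/c["fy"],1]); return o+d*(h-o[2])/d[2]
def proj(c,p):
    E=np.asarray(c["extrinsics"]); q=E[:3,:3]@p+E[:3,3]; return np.array([q[0]/q[2]*c["fx"]+c["cx"],q[1]/q[2]*c["fy"]+c["cy"]])
E
python3 - <<'E'
from h import *
for n in("top","scene"):
    c=dict(np.load(f"{n}0.npz")); W=cloud(c); px=c["pixels"].astype(int)
    reg=(abs(W[...,0]-.58)<.25)&(abs(W[...,1]+.02)<.25)
    dk=reg&(px.sum(-1)<120)&(W[...,2]>.16)&(W[...,2]<.22)
    P=W[dk]; print(n,"handle",len(P),P.mean(0).round(4),P.min(0).round(3),P.max(0).round(3))
    if len(P)>5:
        r=cv2.minAreaRect(P[:,:2].astype(np.float32)*1000);print(r)
    m=reg&(W[...,2]>.03); 
    h,e=np.histogram(W[m][:,2],bins=np.arange(.03,.24,.01));print(h)
    for lo,hi in((.046,.056),(.14,.162)):
        m=reg&(W[...,2]>lo)&(W[...,2]<hi); P=W[m]; print(lo,len(P),cv2.minAreaRect(P[:,:2].astype(np.float32)*1000),P.mean(0))
c=dict(np.load("top0.npz"))
cv2.imwrite("pics/topc.png",cv2.resize(c["pixels"][115:225,205:365,::-1],None,fx=5,fy=5,interpolation=cv2.INTER_CUBIC))
E
```

```text
top handle 5 [ 0.6006 -0.1365  0.1891] [ 0.53  -0.138  0.168] [ 0.649 -0.134  0.197]
[ 138  188  211   86   30   53   99   10    6   10    8 1247 4107   42
    3    7  100    3    0    0]
0.046 275 ((598.532958984375, -85.35308837890625), (335.0190734863281, 362.7178649902344), 0.12425101548433304) [ 0.4858929  -0.0360018   0.05090857]
0.14 5386 ((594.2194213867188, -41.25868225097656), (257.1563720703125, 293.0482177734375), 88.49971008300781) [ 0.59297615 -0.03901148  0.15231551]
scene handle 61 [ 0.6033 -0.143   0.192 ] [ 0.535 -0.146  0.162] [ 0.658 -0.139  0.201]
((596.4503784179688, -143.3070831298828), (6.221468925476074, 123.12486267089844), 88.73650360107422)
[ 340  419  523  246  257  263  291  144  161  141  160  287 4807   15
   10    7  111    4    0    0]
0.046 641 ((646.890625, -148.6693878173828), (465.3271789550781, 246.77059936523438), 39.67488479614258) [ 0.67708762 -0.11132224  0.0510592 ]
0.14 5100 ((593.7708129882812, -41.06422424316406), (260.470703125, 297.1064453125), 88.64612579345703) [ 0.60945827 -0.04328781  0.15347828]
```

View pics/topc.png

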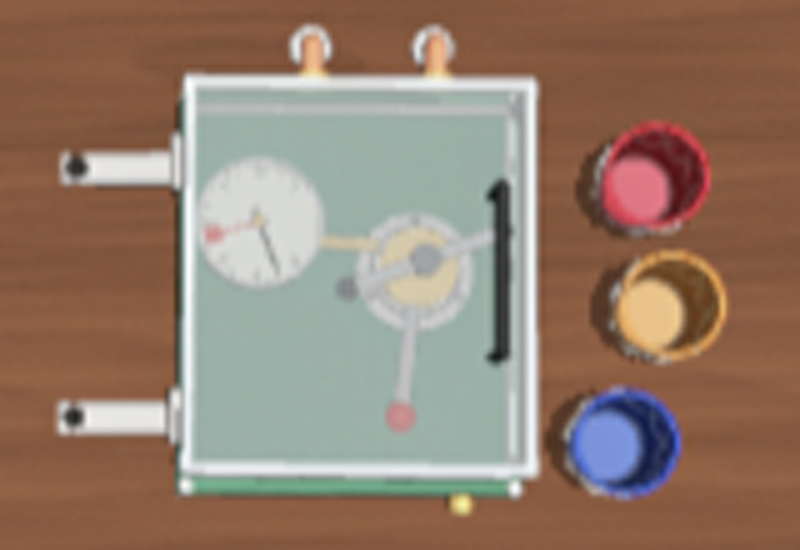

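Run:
```python
from h import *
c=dict(np.load("top0.npz")); f=lambda u,v,h:ray(c,205+u/5-.4,115+v/5-.4,h)*1000
yaw=np.radians(-1.45)
for n,u,v,h,q in(("gauge",260,222,.075,(50,73)),("tee",425,261,.131,(15,-50)),("ball",400,417,.105,(-101,-30)),("handle",500,271,.196,(0,-98)),("boxFL",184,492,.05,(-160,136)),("fr",517,492,.05,(-160,-136))):
    p=f(u,v,h)[:2]; r=np.array([[np.cos(yaw),-np.sin(yaw)],[np.sin(yaw),np.cos(yaw)]])@q
    print(n,p.round(1),"origin",(p-r).round(1))
```

```text
gauge [646.3  28.5] origin [594.5 -43.2]
tee [607.  -92.3] origin [593.3 -41.9]
ball [492.  -73.9] origin [593.7 -46.4]
handle [ 590.7 -138.1] origin [593.2 -40.2]
boxFL [438.5  90.4] origin [595.  -49.6]
fr [ 434.8 -169.8] origin [598.2 -37.9]
```

```bash
c='python3 -m creep'; 
python3 -m creep '[[[-30,-26,0],0],[[-61,-52,0],0],[[-92,-77,0],0],[[-122,-103,0],0],[[-153,-129,0],0]]'
python3 -m creep '[[[-30,-26,0],0],[[-61,-52,0],0],[[-92,-77,0],0],[[-122,-103,0],0],[[-153,-129,0],0]]'
python3 -m creep '[[[-30,-26,0],0],[[-61,-52,0],0],[[-92,-77,0],0],[[-122,-103,0],0],[[-153,-129,0],0]]'
python3 -m creep '[[[-30,-25,0],-0.1],[[-60,-50,0],-0.2],[[-90,-75,0],-0.3],[[-120,-100,0],-0.4],[[-136,-117,0],-0.405]]'
python3 -m creep '[[[0,0,0],0],[[0,0,0],0]]'
python3 -c "
from h import *
o=manip.get_obs();print(np.round(o['joint_pos'],2),o['position'],R.from_quat(o['ee_rot']).as_matrix().round(4))"
```

```text
clock: 0.52
position: [0.3457, 0.3856, 0.3036]
ee_rot: [0.213, 0.977, -0.0, -0.0]
ft_force: [0.7, 0.1, 0.1]
grip_width: 1.0
grasp_force: 0.0
clock: 0.93
position: [0.4311, 0.2046, 0.3038]
ee_rot: [0.213, 0.977, 0.0, -0.0]
ft_force: [2.4, 0.4, 0.1]
grip_width: 1.003
grasp_force: 0.0
clock: 1.35
position: [0.5166, 0.0238, 0.3039]
ee_rot: [0.213, 0.977, 0.0, -0.0]
ft_force: [0.8, 0.9, -0.8]
grip_width: 1.004
grasp_force: 0.0
clock: 1.77
position: [0.592, -0.1414, 0.3033]
ee_rot: [0.01, 1.0, -0.001, -0.0]
ft_force: [0.2, 0.3, -0.1]
grip_width: 0.998
grasp_force: 0.0
clock: 1.93
position: [0.5912, -0.139, 0.3031]
ee_rot: [0.014, 1.0, -0.0, -0.001]
ft_force: [-0.3, 0.5, -0.4]
grip_width: 1.003
grasp_force: 0.0
[-0.26  0.31  0.52  1.54 -0.16  1.34  1.82] [ 0.5911977  -0.13900858  0.30314932] [[-9.996e-01  2.710e-02 -1.400e-03]
 [ 2.710e-02  9.996e-01 -6.000e-04]
 [ 1.400e-03 -7.000e-04 -1.000e+00]]
```

```bash
python3 -m creep '[[[0,0,20],0],[[0,0,40],0],[[0,0,59],0],[[0,0,59],0]]' 0.5
python3 -m creep '[[[0,0,0],0],[[0,0,0],0],[[0,0,0],0],[[0,0,0],0],[[0,0,0],0]]' 0 35
python3 -m creep '[[[0,0,0],0],[[0,0,0],0],[[0,0,0],0]]'
```

```text
clock: 2.27
position: [0.5898, -0.1351, 0.2411]
ee_rot: [0.011, 1.0, 0.001, -0.003]
ft_force: [-0.9, 0.7, -0.8]
grip_width: 0.502
grasp_force: 0.0
clock: 2.68
position: [0.5915, -0.1407, 0.2473]
ee_rot: [0.013, 1.0, -0.002, 0.001]
ft_force: [-0.2, -10.6, 2.9]
grip_width: 0.125
grasp_force: 34.3
clock: 2.93
position: [0.5915, -0.1406, 0.2473]
ee_rot: [0.013, 1.0, -0.002, 0.001]
ft_force: [-1.4, -9.2, 1.8]
grip_width: 0.126
grasp_force: 34.3
```

```bash
python3 -m creep '[[[0,10,-16],0],[[0,21.5,-30],0],[[0,34,-44.5],0],[[0,47,-57.5],0],[[0,61,-70],0]]'
python3 -m creep '[[[0,15,-11],0],[[0,30.5,-21],0],[[0,47,-30],0],[[0,64,-38],0],[[0,81.5,-44.5],0]]'
```

```text
clock: 3.35
position: [0.5929, -0.0795, 0.3183]
ee_rot: [0.014, 1.0, -0.002, 0.002]
ft_force: [-0.2, -9.4, 3.5]
grip_width: 0.122
grasp_force: 34.3
clock: 3.77
position: [0.595, 0.0032, 0.3634]
ee_rot: [0.013, 1.0, -0.001, 0.002]
ft_force: [-1.3, -10.2, 11.9]
grip_width: 0.124
grasp_force: 36.9
```

```bash
python3 -m creep '[[[0,16,-7],0],[[0,34,-12],0],[[0,52,-15],0],[[0,71,-17],0],[[0,90,-17],0]]'
python3 -m creep '[[[0,18.5,1],0],[[0,37,3.5],0],[[0,55.5,7],0],[[0,73,12],0],[[0,91,18],0]]'
```

```text
clock: 4.18
position: [0.5972, 0.0952, 0.3788]
ee_rot: [0.012, 1.0, -0.0, 0.002]
ft_force: [1.9, -1.1, -0.1]
grip_width: 0.125
grasp_force: 34.4
clock: 4.6
position: [0.5994, 0.1867, 0.3604]
ee_rot: [0.012, 1.0, 0.0, 0.001]
ft_force: [1.7, 1.2, 0.8]
grip_width: 0.125
grasp_force: 35.1
```

```bash
python3 -m creep '[[[0,17,7],0],[[0,33.5,16],0],[[0,49.5,25.5],0],[[0,64,36],0],[[0,64,36],0]]'
python3 -m creep '[[[0,0,0],0],[[0,0,0],0],[[0,0,0],0]]' 0.35
python3 -m creep '[[[0,0,-20],0],[[0,0,-45],0],[[0,0,-80],0],[[0,0,-110],0],[[0,0,-110],0]]'
python3 - <<'E'
from h import *
for n in("top","scene"):
    c=camera(n); np.savez(f"{n}1.npz",**c)
    s=(slice(100,240),slice(180,380)) if n=="top" else (slice(140,300),slice(160,360))
    cv2.imwrite(f"pics/{n}1.png",cv2.resize(c["pixels"][s][:,:,::-1],None,fx=3.7,fy=3.7,interpolation=cv2.INTER_CUBIC))
E
```

```text
clock: 5.02
position: [0.6009, 0.2546, 0.3209]
ee_rot: [0.01, 1.0, 0.001, 0.001]
ft_force: [4.9, 5.5, 4.9]
grip_width: 0.114
grasp_force: 42.5
clock: 5.27
position: [0.6008, 0.2546, 0.3252]
ee_rot: [0.01, 1.0, 0.003, 0.002]
ft_force: [-0.6, 11.2, 14.7]
grip_width: 0.349
grasp_force: 4.4
clock: 5.68
position: [0.6014, 0.2508, 0.4386]
ee_rot: [0.012, 1.0, 0.002, 0.004]
ft_force: [1.2, -0.0, 1.3]
grip_width: 0.347
grasp_force: 0.0
```

View pics/scene1.png

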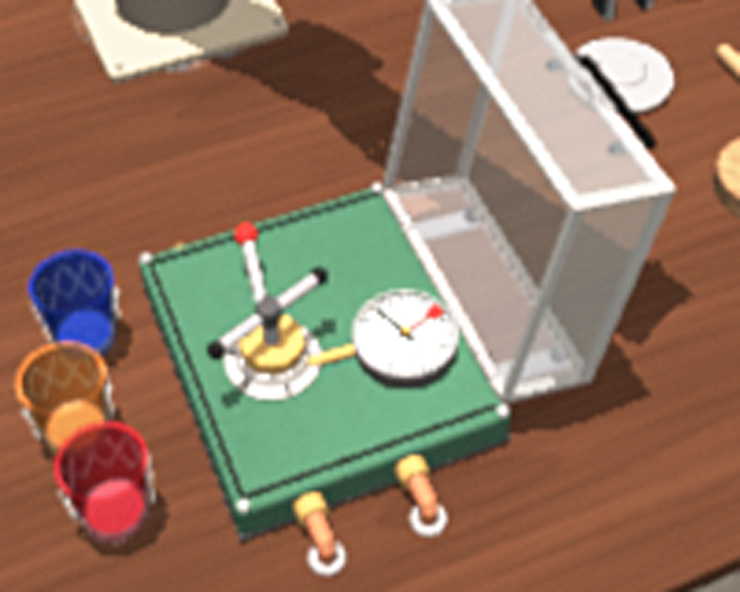

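View pics/top1.png

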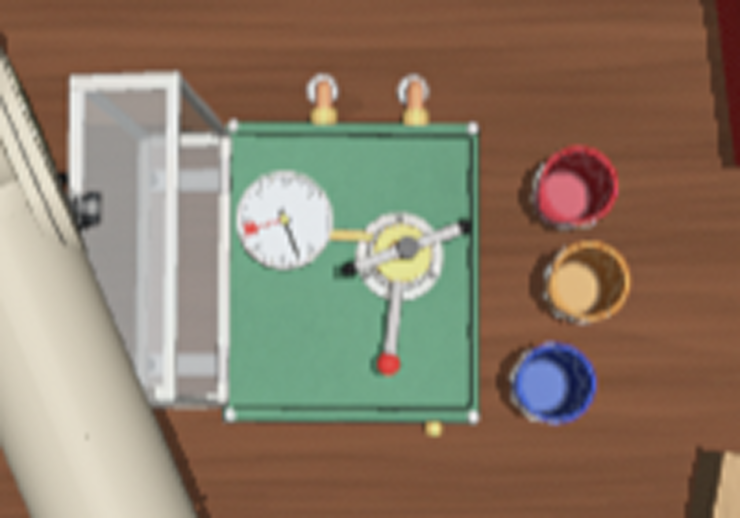

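```bash
cat >> h.py <<'E'
YAW=np.radians(-1.45); O=np.array([.5937,-.0415,0])
RU=R.from_euler('z',YAW).as_matrix()
def unit(P): return (P-O)@RU*1000
def world(q): return O+RU@(np.asarray(q)/1000)
def ucloud(c): return unit(cloud(c))
E
python3 - <<'E'
from h import *
for n in("scene","top"):
    c=dict(np.load(n+"1.npz")); U=ucloud(c); p=c["pixels"].astype(int); r,g,b=p[...,0],p[...,1],p[...,2]
    ins=(abs(U[...,0])<160)&(abs(U[...,1])<136)
    red=ins&(r>130)&(g<80)&(b<80)
    for k,m in(("ball",red&(U[...,2]>85)&(U[...,0]<-40)),("set",red&(U[...,2]>68)&(U[...,2]<90)&(U[...,0]>0)),("teeballs",ins&(p.sum(-1)<140)&(U[...,2]>112)&(U[...,2]<150)),("needle",(np.hypot(U[...,0]-50,U[...,1]-73)<42)&(p.sum(-1)<200)&(U[...,2]>66)),("handle",(U[...,1]>200)&(p.sum(-1)<100)&(U[...,2]>200)&(abs(U[...,0])<80))):
        P=U[m]; 
        if len(P): print(n,k,len(P),P.mean(0).round(1),P.min(0).round(0),P.max(0).round(0))
        if k=="teeballs": print(P.round(0).tolist()[::2])
E
```

```text
scene ball 16 [-96.2 -37.4 110.5] [-105.  -45.  101.] [-92. -26. 116.]
scene set 4 [ 40.2 106.5  78.6] [ 37. 103.  76.] [ 45. 108.  81.]
scene teeballs 14 [ 27.5 -69.5 131.1] [  -7. -115.  120.] [ 47.   9. 137.]
[[-7.0, 4.0, 135.0], [-1.0, 9.0, 133.0], [25.0, -56.0, 124.0], [35.0, -112.0, 131.0], [44.0, -111.0, 136.0], [43.0, -115.0, 132.0], [47.0, -109.0, 133.0]]
scene handle 639 [ 13.6 282.7 456.6] [-58. 230. 253.] [ 65. 351. 538.]
top ball 21 [-101.2  -32.4  111.4] [-109.  -43.  105.] [-93. -25. 120.]
top teeballs 10 [ 10.8 -39.1 133.6] [ -10. -112.  128.] [ 41.  12. 139.]
[[40.0, -107.0, 135.0], [36.0, -111.0, 136.0], [-2.0, 8.0, 136.0], [-6.0, 8.0, 134.0], [-9.0, 8.0, 130.0]]
top handle 4 [ 42.3 271.  311. ] [-13. 238. 259.] [ 62. 284. 465.]
```

```bash
python3 -m creep '[[[11,-36,0],0],[[22,-72,0],0],[[33,-108,0],0],[[44,-144,0],0],[[55,-180,0],0]]' 0.6
python3 -m creep '[[[11,-36,0],0],[[22,-72,0],0],[[33,-108,0],0],[[44,-140,0],0],[[46,-143,0],0]]'
python3 -m creep '[[[0,0,35],0.1],[[0,0,70],0.2],[[0,0,105],0.2],[[0,0,140],0.2],[[0,0,170],0.2]]'
python3 -m creep '[[[0,0,0],0],[[0,0,0],0]]'
python3 -c "
from h import *
o=manip.get_obs();print(np.round(o['joint_pos'],2),unit(o['position']).round(1),R.from_quat(o['ee_rot']).as_matrix().round(4))
c=camera('scene');U=ucloud(c);p=c['pixels'].astype(int)
m=(U[...,1]>200)&(U[...,1]<350)&(p.sum(-1)<100)&(U[...,2]>180)&(U[...,2]<330)&(abs(U[...,0])<80)
P=U[m];print(len(P),np.median(P,0).round(1),(np.arctan2(np.median(P[:,2])-52,130-np.median(P[:,1]))-.5446))"
```

```text
clock: 6.2
position: [0.5403, 0.0703, 0.4306]
ee_rot: [0.012, 1.0, -0.0, -0.001]
ft_force: [0.9, -1.2, -0.5]
grip_width: 0.6
grasp_force: 0.0
clock: 6.62
position: [0.4898, -0.0768, 0.4317]
ee_rot: [0.016, 1.0, -0.0, -0.0]
ft_force: [0.6, -1.1, -0.8]
grip_width: 0.602
grasp_force: 0.0
clock: 7.03
position: [0.4908, -0.0698, 0.2589]
ee_rot: [0.112, 0.994, -0.0, -0.001]
ft_force: [0.4, -0.3, -0.5]
grip_width: 0.599
grasp_force: 0.0
clock: 7.2
position: [0.4911, -0.07, 0.2612]
ee_rot: [0.112, 0.994, -0.0, -0.002]
ft_force: [1.2, -0.2, 0.3]
grip_width: 0.6
grasp_force: 0.0
[-0.44  0.07  0.52  1.87 -0.04  1.21  1.43] [-101.8  -31.1  261.2] [[-9.751e-01  2.218e-01 -4.000e-03]
 [ 2.218e-01  9.751e-01 -5.000e-04]
 [ 3.800e-03 -1.400e-03 -1.000e+00]]
37 [ 10.  301.  257.3] 1.720746270519982
```

```bash
python3 -m creep '[[[0,0,30],0],[[0,0,60],0],[[0,0,90],0],[[0,0,105],0],[[0,0,105],0]]' 
python3 -m creep '[[[0,0,0],0],[[0,0,0],0],[[0,0,0],0],[[0,0,0],0],[[0,0,0],0]]' 0 25
python3 -c "
from h import *
o=manip.get_obs();print(unit(o['position']).round(1),o['torque'])"
```

```text
clock: 7.67
position: [0.4916, -0.07, 0.1563]
ee_rot: [0.111, 0.994, -0.0, -0.001]
ft_force: [-0.6, 0.7, 0.7]
grip_width: 0.6
grasp_force: 0.0
clock: 8.08
position: [0.4932, -0.0709, 0.1597]
ee_rot: [0.112, 0.994, 0.0, 0.002]
ft_force: [-2.8, -1.8, 6.0]
grip_width: 0.256
grasp_force: 24.1
[-99.7 -32.  159.7] [-0.47163127  0.4564534  -0.03649132]
```

```bash
python3 -m creep '[[[-0.5,-12,0],-0.1],[[-2.5,-23.5,0],-0.2],[[-5,-35,0],-0.3],[[-9,-46,0],-0.4],[[-14.5,-56.5,0],-0.5]]' 
python3 -m creep '[[[-0.5,-12,0],-0.1],[[-2.5,-23.5,0],-0.2],[[-5,-35,0],-0.3],[[-5,-35,0],-0.3],[[-5,-35,0],-0.3]]' 
python3 -c "
from h import *
o=manip.get_obs();u=unit(o['position']);print(u.round(1),np.degrees(np.arctan2(u[1]+50,u[0]-15))%360,np.round(o['joint_pos'],2))"
```

```text
clock: 8.5
position: [0.4958, -0.1286, 0.1598]
ee_rot: [-0.14, 0.99, 0.0, 0.003]
ft_force: [4.8, 3.2, 0.6]
grip_width: 0.257
grasp_force: 24.8
clock: 8.92
position: [0.5111, -0.1606, 0.1599]
ee_rot: [-0.285, 0.959, -0.001, 0.004]
ft_force: [7.3, 2.6, -0.6]
grip_width: 0.26
grasp_force: 25.5
[ -79.5 -121.1  159.9] 216.95798130160833 [-0.18  0.28  0.46  1.89 -0.15  1.    2.49]
```

```bash
python3 -m creep '[[[0,0,0],0],[[0,0,0],0],[[0,0,0],0]]' 0.65
python3 -m creep '[[[0,0,-25],0],[[0,0,-50],0],[[0,0,-75],0],[[-15,0,-80],0.12],[[-35,1,-80],0.24]]' 
python3 -m creep '[[[0,0,0],0.12],[[0,0,0],0.24],[[0,0,0],0.36],[[0,0,0],0.48],[[0,0,0],0.6]]' 
python3 -m creep '[[[0,0,0],0.12],[[0,0,0],0.24],[[0,0,0],0.36],[[0,0,0],0.48],[[0,0,0],0.6]]' 
python3 -m creep '[[[0,0,0],0.12],[[0,0,0],0.24],[[0,0,0],0.36],[[0,0,0],0.36],[[0,0,0],0.36]]'
python3 - <<'E'
from h import *
o=manip.get_obs();u=unit(o['position']);M=RU.T@R.from_quat(o['ee_rot']).as_matrix()
print(u.round(1),"tool y deg",np.degrees(np.arctan2(M[1,1],M[0,1])),np.round(o['joint_pos'],2))
c=camera("top");np.savez("top2.npz",**c);c=camera("scene");np.savez("scene2.npz",**c)
print("shift",(M.T@(np.array([15.5,-50.3,u[2]])-u)).round(1))
cv2.imwrite("pics/scene2.png",cv2.resize(c["pixels"][170:280,190:330,::-1],None,fx=5,fy=5,interpolation=cv2.INTER_CUBIC))
E
```

```text
clock: 9.17
position: [0.5082, -0.1611, 0.1582]
ee_rot: [-0.284, 0.959, -0.0, 0.0]
ft_force: [0.1, 0.2, -0.0]
grip_width: 0.648
grasp_force: 0.0
clock: 9.58
position: [0.5371, -0.1428, 0.2405]
ee_rot: [-0.163, 0.987, -0.0, 0.002]
ft_force: [-0.0, -0.9, -1.0]
grip_width: 0.647
grasp_force: 0.0
clock: 10.0
position: [0.5366, -0.1412, 0.2377]
ee_rot: [0.135, 0.991, 0.0, 0.0]
ft_force: [0.2, 0.2, -0.5]
grip_width: 0.654
grasp_force: 0.0
clock: 10.42
position: [0.5366, -0.1412, 0.2377]
ee_rot: [0.421, 0.907, 0.0, 0.0]
ft_force: [0.6, -0.1, -0.8]
grip_width: 0.653
grasp_force: 0.0
clock: 10.83
position: [0.5367, -0.1411, 0.2376]
ee_rot: [0.573, 0.82, 0.0, 0.0]
ft_force: [0.8, -0.6, 0.1]
grip_width: 0.649
grasp_force: 0.0
[ -54.5 -101.   237.6] tool y deg 21.547570477385403 [-0.42  0.26  0.7   1.77 -0.18  1.18  0.68]
shift [21.5 83.7  0. ]
```

View pics/scene2.png

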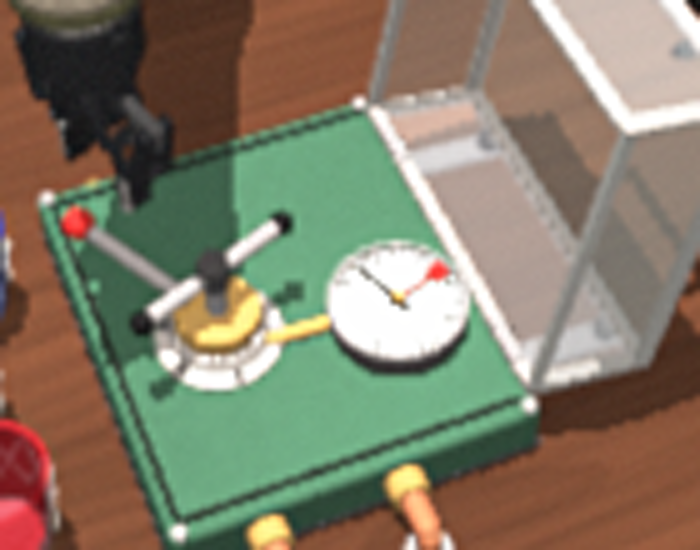

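```bash
python3 -m creep '[[[10,35,0],0],[[21.5,70,0],0],[[21.5,83.5,0],0],[[21.5,83.5,0],0]]'
cat > gauge.py <<'E'
from h import *
def g(c,n):
    # unroll the gauge face: unit polar sampling
    p=c["pixels"].astype(np.float32); a=np.radians(np.arange(0,360,1.))
    def samp(r,z):
        q=np.array([proj(c,world([50+dx+r*np.cos(t),73+dy+r*np.sin(t),z])) for t in a]).astype(np.float32)
        return cv2.remap(p,q[:,0],q[:,1],cv2.INTER_LINEAR)[:,0] if False else cv2.remap(p,q[:,:1],q[:,1:],cv2.INTER_LINEAR)[:,0]
    dx=dy=0
    dark=sum(255-samp(r,73).max(1) for r in(18,22,26,30)) ; red=sum((lambda s:s[:,0]-s[:,1])(samp(r,76)) for r in(30,34,38))
    for k,w in(("needle",dark),("set",red)):
        w=np.clip(w-np.median(w)-.35*(w.max()-np.median(w)),0,None); i=np.argmax(w); j=(np.arange(360)-i+180)%360-180
        w=w*(abs(j)<25); print(n,k,round((i+(w*j).sum()/w.sum())%360,1),w.max().round())
E
python3 - <<'E'
from gauge import *
for n in("top0","top1","scene1","top2","scene2"):
    g(dict(np.load(n+".npz")),n)
E
```

```text
clock: 11.27
position: [0.6104, -0.0892, 0.2368]
ee_rot: [0.571, 0.821, 0.0, -0.0]
ft_force: [-0.8, -0.8, -0.2]
grip_width: 0.65
grasp_force: 0.0
top0 needle 203.7 109.0
top0 set 104.6 101.0
top1 needle 203.7 233.0
top1 set 104.5 233.0
scene1 needle 203.5 167.0
scene1 set 107.4 325.0
top2 needle 203.7 233.0
top2 set 104.5 236.0
scene2 needle 203.5 184.0
scene2 set 107.5 331.0
```

```bash
python3 -m creep '[[[0,0,20],0],[[0,0,40],0],[[0,0,58],0],[[0,0,58],0]]'
python3 -m creep '[[[0,0,0],0],[[0,0,0],0],[[0,0,0],0],[[0,0,0],0],[[0,0,0],0]]' 0 50
python3 -c "
from h import *
o=manip.get_obs();print(unit(o['position']).round(1),o['torque'])"
```

```text
clock: 11.6
position: [0.6059, -0.0928, 0.176]
ee_rot: [0.574, 0.819, -0.002, -0.002]
ft_force: [-1.4, -0.3, -0.1]
grip_width: 0.648
grasp_force: 0.0
clock: 12.02
position: [0.6083, -0.0931, 0.181]
ee_rot: [0.574, 0.819, 0.0, 0.001]
ft_force: [-2.7, -0.2, 7.9]
grip_width: 0.263
grasp_force: 48.8
[ 15.9 -51.2 181. ] [-0.14331143  0.79989129  0.00110219]
```

```bash
python3 -m creep '[[[0,0,0],0.11],[[0,0,0],0.22],[[0,0,0],0.33],[[0,0,0],0.44],[[0,0,0],0.55]]'
python3 -m creep '[[[0,0,0],0.11],[[0,0,0],0.22],[[0,0,0],0.33],[[0,0,0],0.44],[[0,0,0],0.55]]'
python3 -m creep '[[[0,0,0],0.11],[[0,0,0],0.22],[[0,0,0],0.33],[[0,0,0],0.44],[[0,0,0],0.5]]'
python3 -m creep '[[[0,0,0],0],[[0,0,0],0]]'
python3 - <<'E'
from gauge import *
for n in("top","scene"):
    c=camera(n);g(c,n);np.savez(n+"3.npz",**c)
    s=proj(c,world([50,73,75])).astype(int); im=c["pixels"][s[1]-35:s[1]+35,s[0]-35:s[0]+35,::-1]
    cv2.imwrite(f"{n}3c.png",im)
cv2.imwrite("pics/g3.png",cv2.resize(np.hstack([cv2.imread("top3c.png"),cv2.imread("scene3c.png")]),None,fx=5,fy=5,interpolation=cv2.INTER_CUBIC))
E
```

```text
clock: 12.43
position: [0.6087, -0.093, 0.1811]
ee_rot: [0.777, 0.63, 0.001, 0.001]
ft_force: [0.2, -1.3, 3.6]
grip_width: 0.265
grasp_force: 48.8
clock: 12.85
position: [0.6091, -0.0932, 0.1811]
ee_rot: [0.919, 0.395, 0.002, 0.001]
ft_force: [2.1, -2.9, 2.0]
grip_width: 0.264
grasp_force: 48.8
clock: 13.27
position: [0.6093, -0.0935, 0.1811]
ee_rot: [0.988, 0.155, 0.002, 0.001]
ft_force: [3.9, -4.0, 1.4]
grip_width: 0.259
grasp_force: 49.0
clock: 13.43
position: [0.6093, -0.0936, 0.1811]
ee_rot: [0.987, 0.158, 0.002, 0.001]
ft_force: [3.5, -3.9, 1.6]
grip_width: 0.26
grasp_force: 49.0
top needle 109.3 108.0
top set 104.6 239.0
scene needle 108.5 72.0
scene set 107.7 334.0
```

View pics/g3.png

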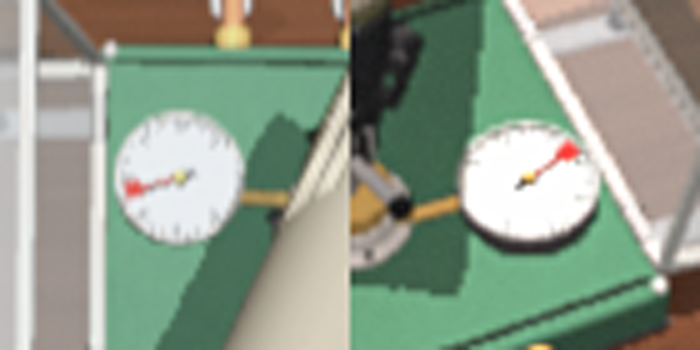

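```bash
python3 -m creep '[[[0,0,0],0.03],[[0,0,0],0.03],[[0,0,0],0.03],[[0,0,0],0.03]]'
python3 -m creep '[[[0,0,0],0],[[0,0,0],0],[[0,0,0],0]]' 0.65
python3 -m creep '[[[0,0,-25],0],[[0,0,-50],0],[[0,0,-75],-0.11],[[0,0,-80],-0.22],[[0,0,-80],-0.33]]'
python3 -m creep '[[[0,0,0],0],[[0,0,0],0]]'
python3 - <<'E'
from gauge import *
o=manip.get_obs();u=unit(o['position']);M=RU.T@R.from_quat(o['ee_rot']).as_matrix()
print(u.round(1),"tool y deg",np.degrees(np.arctan2(M[1,1],M[0,1])),np.round(o['joint_pos'],2))
c=camera("scene");g(c,"scene")
U=ucloud(c);p=c['pixels'].astype(int);m=(p[...,0]>130)&(p[...,1]<80)&(p[...,2]<80)&(abs(U[...,0]+80)<30)&(abs(U[...,1]+121)<30)&(U[...,2]>85)
P=U[m];print(len(P),P.mean(0))
t=np.radians(216.9);print("shift",(M.T@(np.array([15.5+118*np.cos(t),-50.3+118*np.sin(t),u[2]])-u)).round(1))
E
```

```text
clock: 13.87
position: [0.6093, -0.0936, 0.1811]
ee_rot: [0.99, 0.143, 0.002, 0.001]
ft_force: [4.7, -3.8, 1.6]
grip_width: 0.266
grasp_force: 49.1
clock: 14.12
position: [0.608, -0.0922, 0.1797]
ee_rot: [0.99, 0.144, 0.0, -0.0]
ft_force: [-0.0, -0.6, 0.7]
grip_width: 0.648
grasp_force: 0.0
clock: 14.53
position: [0.6087, -0.0927, 0.2618]
ee_rot: [0.952, 0.307, 0.002, 0.0]
ft_force: [0.2, -0.6, -0.4]
grip_width: 0.652
grasp_force: 0.0
clock: 14.7
position: [0.6078, -0.0923, 0.2594]
ee_rot: [0.953, 0.303, 0.0, -0.0]
ft_force: [0.4, -0.6, 0.0]
grip_width: 0.654
grasp_force: 0.0
[ 15.4 -50.5 259.4] tool y deg -53.328120448402004 [-0.64  0.48  0.97  1.59 -0.41  1.29 -0.57]
scene needle 107.2 73.0
scene set 107.4 337.0
18 [ -74.36353817 -123.73842805  107.52353532]
shift [-1.178e+02  4.000e-01 -1.000e-01]
```

```bash
python3 -m creep '[[[-35,0,0],0],[[-70,0,0],0],[[-105,0,0],0],[[-118,0,0],0],[[-118,0,0],0]]'
python3 -m creep '[[[0,0,30],0],[[0,0,60],0],[[0,0,90],0],[[0,0,104],0],[[0,0,104],0]]' 
python3 -m creep '[[[0,0,0],0],[[0,0,0],0],[[0,0,0],0],[[0,0,0],0],[[0,0,0],0]]' 0 25
python3 -c "
from h import *
o=manip.get_obs();print(unit(o['position']).round(1),o['torque'])"
```

```text
clock: 15.17
position: [0.5089, -0.1636, 0.2591]
ee_rot: [0.954, 0.3, -0.0, -0.001]
ft_force: [-0.1, -0.2, 0.3]
grip_width: 0.645
grasp_force: 0.0
clock: 15.58
position: [0.5106, -0.16, 0.1525]
ee_rot: [0.953, 0.303, -0.003, -0.001]
ft_force: [-0.6, 0.7, -0.6]
grip_width: 0.653
grasp_force: 0.0
clock: 16.0
position: [0.5127, -0.1611, 0.1569]
ee_rot: [0.953, 0.304, 0.001, 0.0]
ft_force: [-1.3, 0.4, 6.7]
grip_width: 0.256
grasp_force: 24.3
[ -77.9 -121.6  156.9] [0.0296278  0.26799396 0.01629531]
```

```bash
python3 -m creep '[[[0.5,-12,0],0.1],[[2.5,-23.5,0],0.2],[[5,-35,0],0.3],[[9,-46,0],0.4],[[14.5,-56.5,0],0.5]]' 
python3 -m creep '[[[0.5,-9,0],0.08],[[1.5,-19,0],0.16],[[3.5,-28,0],0.24],[[5,-34,0],0.3],[[5,-34,0],0.3]]'
python3 - <<'E'
from gauge import *
o=manip.get_obs();u=unit(o['position']);print(u.round(1),np.degrees(np.arctan2(u[1]+50.3,u[0]-15.5))%360)
g(camera("scene"),"scene")
E
```

```text
clock: 16.42
position: [0.4921, -0.1064, 0.157]
ee_rot: [0.998, 0.056, 0.002, 0.0]
ft_force: [2.8, -1.5, 3.6]
grip_width: 0.256
grasp_force: 25.6
clock: 16.83
position: [0.4937, -0.0713, 0.157]
ee_rot: [0.996, -0.092, 0.002, 0.0]
ft_force: [1.5, -0.7, 8.0]
grip_width: 0.262
grasp_force: 25.7
[-99.2 -32.3 157. ] 171.10325083591354
scene needle 107.1 73.0
scene set 107.5 336.0
```

```bash
python3 -m creep '[[[0,-2,0],0.02],[[0,-4,0],0.03],[[0,-6,0],0.04],[[0,-6,0],0.04]]'
python3 - <<'E'
from gauge import *
o=manip.get_obs();u=unit(o['position']);print(u.round(1),np.degrees(np.arctan2(u[1]+50.3,u[0]-15.5))%360)
g(camera("scene"),"scene")
E
```

```text
clock: 17.22
position: [0.494, -0.0704, 0.157]
ee_rot: [0.994, -0.113, 0.003, 0.003]
ft_force: [3.2, -18.0, 1.3]
grip_width: 0.259
grasp_force: 26.0
[-99.  -31.4 157. ] 170.6372611094736
scene needle 107.2 73.0
scene set 107.4 337.0
```

Hard against the stop (18 N, no further travel). Back off the push, release, rise and check.

```bash
python3 -m creep '[[[0,4,0],0],[[0,4,0],0]]'
python3 -m creep '[[[0,0,0],0],[[0,0,0],0],[[0,0,0],0]]' 0.6
python3 -m creep '[[[0,0,-25],0],[[0,0,-55],0],[[0,0,-90],0],[[0,0,-125],0],[[0,0,-150],0]]'
python3 -m creep '[[[35,0,0],0],[[70,0,0],0],[[70,0,0],0],[[70,0,0],0],[[70,0,0],0]]'
python3 - <<'E'
from gauge import *
c=camera("scene");g(c,"scene");print(manip.get_obs()['joint_velocities'].__str__())
cv2.imwrite("pics/end.png",cv2.resize(c["pixels"][140:300,160:360,::-1],None,fx=3.7,fy=3.7,interpolation=cv2.INTER_CUBIC))
E
```

```text
clock: 17.43
position: [0.4938, -0.0713, 0.157]
ee_rot: [0.994, -0.111, 0.003, 0.0]
ft_force: [5.8, -3.8, 3.9]
grip_width: 0.255
grasp_force: 25.7
clock: 17.68
position: [0.4919, -0.0697, 0.1555]
ee_rot: [0.994, -0.111, -0.0, -0.0]
ft_force: [0.3, 0.2, 0.1]
grip_width: 0.601
grasp_force: 0.0
clock: 18.1
position: [0.4923, -0.071, 0.3077]
ee_rot: [0.994, -0.112, 0.001, -0.0]
ft_force: [0.2, 1.3, -1.1]
grip_width: 0.603
grasp_force: 0.0
clock: 18.52
position: [0.5603, -0.0871, 0.3043]
ee_rot: [0.994, -0.112, -0.001, 0.002]
ft_force: [-0.0, 0.2, 0.1]
grip_width: 0.599
grasp_force: 0.0
scene needle 107.1 71.0
scene set 107.4 335.0
[-0.05275057 -0.0461784   0.02379711  0.01458999  0.00685862 -0.00240135
 -0.00464219]
```

View pics/end.png

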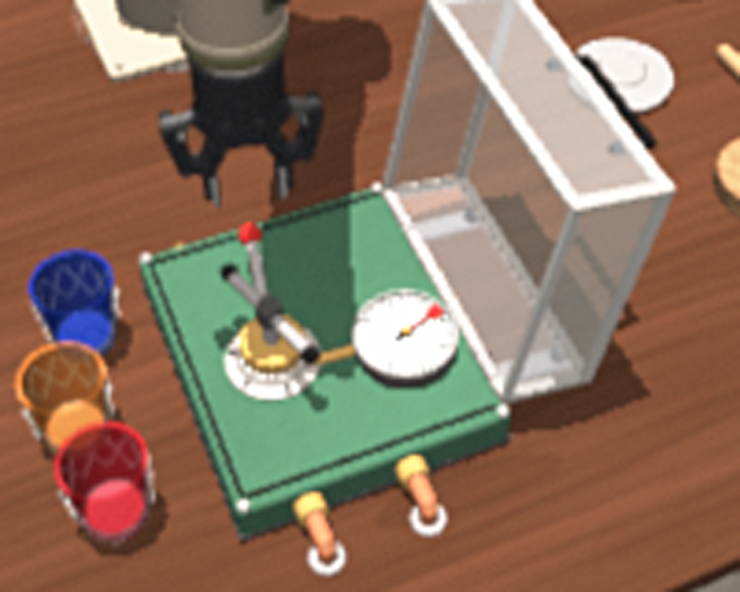

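Run:
```python
from gauge import *
def b(c):
    U=ucloud(c);p=c['pixels'].astype(float);w=np.clip(p[...,0]-np.maximum(p[...,1],p[...,2])-40,0,None)
    s=proj(c,world([-101,-30,101])).round().astype(int);v,u=np.mgrid[:384,:512];w=w*((abs(u-s[0])<9)&(abs(v-s[1])<7))
    return np.array([(w*u).sum(),(w*v).sum()])/w.sum()
a=b(dict(np.load("scene1.npz")));z=b(camera("scene"))
c=dict(np.load("scene1.npz"))
q=lambda f:proj(c,world([15+118*np.cos(np.radians(170)+f),-50+118*np.sin(np.radians(170)+f),101]))
print(a,z,z-a,"per 0.1 rad",q(.1)-q(0))
```

```text
[225.85120148 201.6219963 ] [226.30415137 201.57300198] [ 0.45294989 -0.04899433] per 0.1 rad [-3.15190007  0.64286193]
```

```bash
python3 -m creep '[[[0,0,0],0],[[0,0,0],0],[[0,0,0],0]]' >/dev/null; python3 -c "
from workcell import manip
print(manip.hand_in())"
```

```text
the job is handed in; nothing more can be done
None
```

The job is handed in, with no verdict returned: the hood rests open on its stop, the needle lies under the red set hand, the lock ring is back hard tight, and the glasses in view are undisturbed, by the camera checks and force readings I took before handing in at about 19 s.

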